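# Free the cover, fetch the hidden slip stone and hold it over the cork block

## Task

Slide the keeper carriage of the blue sharpening jig along its rail all the way to the far end stop, so that it no longer holds the orange cover shut; then swing the cover up and back until it stands open by itself, and draw out the slip stone that stands hidden underneath. Finish while holding the stone: keep it still and level in the gripper about a hand's breadth above the middle of the cork block, its long side in line with the long side of the block, leaving the cover open and the carriage at its stop. Do not push the block, the dark rubbing stone, the glue bottle or the loupe about.

Things in the scene. Friction and masses are not known exactly. Their poses are not given: they have to be found in the camera images.
- jig: Blue L-shaped jig base, fixed; place and heading vary. Origin on the bench, z up. In its frame: front strip x -125..-75, y -103..103 mm, 12 mm high, with a steel rail along y at x -105 (top 26 mm), black end stops 38 mm high at y 86 and -94. Behind, round the line y 50, the black stone store: x -55..85, 52 mm wide, top 30 mm. The orange cover shut on it reaches 69 mm.
- slot (a point): Middle of the slot in the store, 35 mm above the bench (the stone's centre at the start). The slot runs along the jig's x axis, 115 mm long, 16 mm wide, 18 mm deep, its floor 12 mm above the bench. Axes as the jig's.
- carriage (a joint): Slide of the keeper carriage on the rail, in m: 0 = keeper straight over the cover's lip, growing as it moves along the jig's -y axis, 0.110 = against the far end stop. Starts between 0 and 0.03. Slides with about 2 N of friction and stays where it is left.
- carriage_knob (a point): Middle, 91 mm above the bench, of the red round knob (22 mm across, grip part 78 to 106 mm above the bench) on the aluminium keeper carriage. The carriage is 36 mm long along the rail; its body reaches 56 mm high, its steel nose 66 mm, jutting 42 mm from the knob's axis in the jig's +x direction over the cover's lip.
- flap (a joint): Hinge of the orange cover, in rad: 0 = shut, grows as its front swings up and back, 1.95 = fully open. The hinge is stiff (about 0.14 N m), so that the cover stays at any angle. Weight 0.12 kg.
- flap_lip (a point): Middle of the finger lip at the front of the cover: 20 mm wide (jig's y), 8 mm thick, 28 mm long, sticking out in the jig's -x direction, 53 mm above the bench when shut, 40 mm of free space below. Can be pinched across its 20 mm from above and swung round the hinge with the fingers kept pointing down. The point turns with the cover.
- flap_hinge (a point): Middle of the hinge line of the cover, 31 mm above the bench; the line runs along the jig's y axis. From here the lip's middle lies 160 mm to the jig's -x side and 22 mm higher when the cover is shut.
- stone_centre (a point): Centre of the slip stone: plain grey-green block 111 x 46 x 13 mm, 0.14 kg, on edge in the slot under the cover, 111 mm along the jig's x, 13 mm along its y. Centre 35, top 58 mm above the bench: with the cover open its upper 28 mm stand free to be gripped across the 13 mm. The point's y axis runs along the length, z along the thickness, x down as it stands in the slot.
- cork_block: Cork block, 52 x 86 x 30 mm, lying loose on the bench; origin at the centre of its underside, its y axis along the 86 mm length, z up. The stone is to be held above it.
- nagura: Dark oval rubbing stone, 60 x 74 x 27 mm, lying loose; origin at the centre of its underside. Bystander, leave alone.
- glue_bottle: Yellow glue bottle with a red pointed cap, 39 mm across, 112 mm tall, standing loose; origin at the centre of its foot. Bystander, leave alone.
- loupe: Magnifying loupe with a brown handle, 54 x 127 x 10 mm, lying loose along its own y axis; origin at the centre of its underside. Bystander, leave alone.

How it is judged:
By the outcome, as a careful person would: the job done as asked, in the order asked, and still so for the second after the job is handed in, while the arm keeps its last pose, push and grip.
It also fails if it takes over 58 s, if anything falls off the work surface, if the arm or the gripper's body presses on something with over 40 N, if the wrist force passes 120 N, or if a joint passes its speed limit or range.

## Robot

A 7-joint arm with a two-finger parallel gripper is mounted at the origin on a cart in front of the work surface, level with it; the furniture and walls round the work are solid. World frame = base frame: x ahead of the robot, y to its left, z up, the work surface at z = 0. Lengths are in m, angles in rad, forces in N, time in s.
With the tool pointing down it reaches from about 0.4 to 0.85 m from the base axis. Payload 4.5 kg.
Tool frame: the origin (TCP) lies where the fingers leave the gripper's body, on its centre line; the fingertips stand 64 mm ahead of it and the grasp point (between the pads) lies 45 mm ahead of it; z points along the fingers, y is the direction in which the jaws open and shut (so a half turn about z gives the same grasp; the last joint's range is limited). The gripper opens to 88 mm and grips with 3 to 60 N. Pads are 18 mm wide; open, the fingers measure 123 mm over their backs; the gripper's body (75 mm by 187 mm) begins 45 mm behind the grasp point.
Start: joints at [1.209, 0.689, -0.195, 1.565, 0.157, 0.902, -0.215], TCP at [0.241, -0.577, 0.303] pointing down, gripper open.
Joint ranges: [-3.01, 3.01], [-0.46, 2.08], [-1.47, 1.51], [0.13, 2.56], [-1, 4.14], [0.04, 2.09], [-2.66, 2.66]. Speed limits (rad/s): [2.57, 2.57, 3.14, 3.14, 3.14, 3.14, 3.14].

## Interface

Orientations are given as a unit quaternion [x, y, z, w].
In Python, from plant import monitor, snapshot, workorder, finder gives the robot as it stands.
- The arm moves only by the tool carry_out, never from a script. Its argument "motion" is one flat list of numbers, 6 for each row, row after row: the shift along the tool's x, y, z in cm, then the turn, a rotation vector about the tool's x, y, z in rad. In form: [x, y, z, rx, ry, rz, x, y, z, rx, ry, rz, ...]. A call has 1 to 8 rows; each row shifts and turns the commanded pose from where the row before left it, along the tool's axes as they then stand; what a row does not reach is not made up. A row lasts 1/8 s, in which the tool goes at most 62.5 mm and 10.7 degrees, less where a joint would pass 70% of its speed; a pose out of reach is approached as far as the arm can. A call with a gripper value outside its range is refused whole. "hand" is the finger opening in cm, from 0 to 8.81, set as the call begins (left out, the last holds). The fingers move at their own pace and stop on an object; "grip_force" is the grip in N (left out, the last holds). Time passes only in rows, so rows that do not move let the fingers close. It gives the time, the measured TCP pose, the force and the opening at its end, in the units of the state.
- monitor.get_state(): the state, without advancing time (a new reading comes with each control period).
- snapshot(name): name is "scene" or "side" or "wrist"; returns a dict with "frame" (420x560x3 uint8, red, green, blue), "range_z" (420x560 float32, m along the optical axis (not along the pixel's ray), 0 where there is no reading), "fx", "fy", "cx", "cy" (pixels), "rvec" (rotation vector, rad) and "tvec" (3), from world to camera coordinates, as OpenCV has them; the wrist camera has in their place "hand_eye" (4x4, takes a point from camera to tool coordinates, whose origin is the TCP and whose axes are the flange's). Camera axes: x right, y down, z forward; pixel columns grow to the right and rows downward; lengths in m; the calibration is good to about 2 mm. A picture is of the moment at which its call begins: read the wrist's pose just before it.
- workorder.finish_job(): hands the job in, once; it reports no verdict.
Trained networks look in a picture, given as the dict that the camera call returned (one of the last four; its "shot" number tells which), for a name from the list of things; names that differ only in an ending like _2 or _b are one class to them, and where a whole thing is asked for, a point or a joint stands for the part that bears it (a point fixed in the world has none). Each returns a list of dicts, best first, with "p" (0 to 1); they miss things now and then, are a little off and sometimes report something else, mostly with a low value. They report only what shows in the picture. A call takes as long as a camera call.
- finder.masks_of(picture, thing): "pixels" (420x560 bool, what is visible of it) and "extent" ([left, top, right, bottom] in pixels, round what is visible of it).
The state is a dict: "clock": time; "q": joint angles; "qd": joint speeds; "joint_torque": joint torques, N m; "tool_pos": TCP position; "eef_rot": TCP orientation; "contact_force": force on the tool from outside, world axes, zero at the start; "moment": the same for the moment, N m; "opening": opening from 0.0 (shut) to 1.0 (fully open).
Only numpy, scipy, OpenCV 4.12 (cv2) and the standard library are available. Lean on these libraries where they do the work, as an engineer would, in place of code of your own. Each camera call takes 0.05 s, during which the arm holds its last target. There are 200 camera calls.

## Working session

There is one attempt and no reset: what is moved stays moved. The work goes in short steps, Python scripts to look and compute and a tool call to move; the robot and the scene stay as the last step left them, time stands still between calls to the robot, and variables do not carry over. Pictures are saved under pics/ and viewed, about 8 in all and at most 12, crops included, and the job is handed in when it is done.

Besides the shell and the picture viewer there is one more tool, called after "Call:" as a command line: name --argument value ..., lists and objects as JSON in quotes. carry_out: Moves the arm, as the interface text tells. Its arguments: {"type":"object","properties":{"motion":{"type":"array"},"hand":{"type":"number"},"grip_force":{"type":"number"}},"required":["motion"]}

```bash
ls; mkdir -p pics; cat > h.py <<'E'
import numpy as np,cv2,json
from scipy.spatial.transform import Rotation as R
from plant import monitor,snapshot,workorder,finder
def cloud(p,st=None):
    z=p["range_z"];v,u=np.mgrid[:z.shape[0],:z.shape[1]]
    c=np.stack([(u-p["cx"])/p["fx"]*z,(v-p["cy"])/p["fy"]*z,z],-1)
    if "hand_eye" in p:
        T=np.array(p["hand_eye"]);c=c@T[:3,:3].T+T[:3,3]
        return R.from_quat(st["eef_rot"]).apply(c.reshape(-1,3)).reshape(c.shape)+st["tool_pos"]
    M=R.from_rotvec(np.ravel(p["rvec"])).as_matrix()
    return (c-np.ravel(p["tvec"]))@M
def save(p,n): cv2.imwrite("pics/"+n,cv2.cvtColor(p["frame"],cv2.COLOR_RGB2BGR))
E
python3 - <<'E'
from h import *
s=monitor.get_state();print(s)
ims=[]
for n in["scene","side"]:
    p=snapshot(n);ims.append(p["frame"]);C=cloud(p)
    np.savez(f"{n}.npz",C=C,f=p["frame"],z=p["range_z"])
    for t in["jig","carriage_knob","carriage","flap","flap_lip","cork_block","nagura","glue_bottle","loupe"]:
        for m in finder.masks_of(p,t)[:2]:
            k=m["pixels"]&(p["range_z"]>0);q=C[k]
            if len(q):print(n,t,round(m["p"],2),np.round(m["extent"]),k.sum(),"med",np.median(q,0).round(3),"lo",np.percentile(q,3,0).round(3),"hi",np.percentile(q,97,0).round(3))
im=cv2.resize(np.vstack(ims),None,fx=.71,fy=.71) 
cv2.imwrite("pics/a.png",cv2.cvtColor(im,cv2.COLOR_RGB2BGR))
E
```

```text
pics
{'clock': 0.0, 'q': array([ 1.20876048,  0.6900129 , -0.19452856,  1.56635862,  0.15729918,
        0.90250225, -0.21511924]), 'qd': array([-0.00208294, -0.00073302,  0.00111417, -0.00024463, -0.00065969,
        0.00071131,  0.00105857]), 'joint_torque': array([-3.76724065e-04, -5.27558291e+01, -1.26694813e+00, -1.53428096e+01,
       -5.26614860e-02,  6.54770178e-03,  1.70013332e-04]), 'tool_pos': array([ 0.24075256, -0.57619911,  0.30188836]), 'eef_rot': array([ 9.80470021e-01,  1.96666331e-01, -2.46768968e-04, -9.11266800e-04]), 'contact_force': array([ 1.08560481, -0.0685904 , -0.20438337]), 'moment': array([-0.02454017,  0.01270441,  0.0020775 ]), 'opening': 1.0000572107792671}
scene jig 0.68 [284. 216. 311. 253.] 585 med [0.453 0.258 0.058] lo [0.44  0.237 0.019] hi [0.492 0.271 0.107]
scene jig 0.67 [225. 181. 344. 272.] 4666 med [0.5   0.294 0.035] lo [0.438 0.145 0.006] hi [0.634 0.339 0.079]
scene carriage_knob 0.72 [284. 217. 310. 254.] 591 med [0.453 0.258 0.058] lo [0.44  0.237 0.018] hi [0.493 0.271 0.107]
scene carriage 0.86 [284. 217. 309. 253.] 604 med [0.453 0
[... 1440 characters left out ...]
071]
side cork_block 0.87 [244. 302. 295. 348.] 1532 med [0.44  0.041 0.03 ] lo [0.403 0.004 0.003] hi [0.479 0.082 0.033]
side cork_block 0.27 [300. 281. 329. 311.] 763 med [0.545 0.072 0.021] lo [0.523 0.047 0.009] hi [0.572 0.108 0.027]
side nagura 0.65 [302. 278. 332. 311.] 746 med [0.545 0.071 0.021] lo [0.523 0.046 0.009] hi [0.571 0.106 0.027]
side glue_bottle 0.77 [257. 139. 272. 176.] 429 med [0.592 0.482 0.051] lo [0.578 0.474 0.007] hi [0.614 0.496 0.101]
side glue_bottle 0.71 [233. 214. 262. 253.] 568 med [0.458 0.241 0.059] lo [0.442 0.23  0.025] hi [0.492 0.26  0.107]
side loupe 0.83 [197. 165. 230. 190.] 312 med [0.466 0.532 0.008] lo [0.428 0.465 0.   ] hi [0.496 0.578 0.013]
```

View pics/a.png

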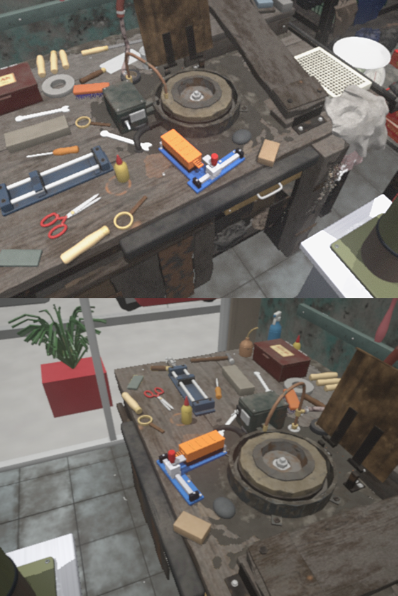

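```bash
python3 - <<'E'
from h import *
def hsv(f): return cv2.cvtColor(f,cv2.COLOR_RGB2HSV)
P=[];F=[]
for n in["scene","side"]:
    d=np.load(n+".npz");C=d["C"].reshape(-1,3);F.append(hsv(d["f"]).reshape(-1,3).astype(int));P.append(C)
    h=F[-1]
    box=(C[:,0]>.38)&(C[:,0]<.72)&(C[:,1]>.08)&(C[:,1]<.42)&(C[:,2]>.004)
    for nm,m in dict(orange=(h[:,0]>5)&(h[:,0]<22)&(h[:,1]>120)&(C[:,2]>.064)&(C[:,2]<.075),blue=(h[:,0]>95)&(h[:,0]<125)&(h[:,1]>90)&(C[:,2]>.006)&(C[:,2]<.018),knob=((h[:,0]<5)|(h[:,0]>172))&(h[:,1]>120)&(C[:,2]>.07),cork=None).items() if False else [(a,b) for a,b in dict(orange=(h[:,0]>5)&(h[:,0]<22)&(h[:,1]>120)&(C[:,2]>.064)&(C[:,2]<.075),blue=(h[:,0]>95)&(h[:,0]<125)&(h[:,1]>90)&(C[:,2]>.006)&(C[:,2]<.018),knob=((h[:,0]<5)|(h[:,0]>172))&(h[:,1]>120)&(C[:,2]>.07)).items()]:
        q=C[m&box]
        if len(q)<5: print(n,nm,len(q));continue
        (c,s,a)=cv2.minAreaRect((q[:,:2]*1000).astype(np.float32));print(n,nm,len(q),np.round(c,1),np.round(s,1),round(a,1),"zmax",q[:,2].max().round(4))
        if nm=="knob":
            t=q[q[:,2]>.100];print("  top",t.mean(0),len(t))
    box=(C[:,0]>.38)&(C[:,0]<.5)&(C[:,1]>-.02)&(C[:,1]<.12)&(C[:,2]>.026)&(C[:,2]<.034)
    q=C[box];(c,s,a)=cv2.minAreaRect((q[:,:2]*1000).astype(np.float32));print(n,"cork",len(q),np.round(c,1),np.round(s,1),round(a,1))
E
```

```text
scene orange 1147 [573.9 302.2] [145.  55.] 10.4 zmax 0.074
scene blue 1253 [548.2 245.7] [217.8 202.2] 8.5 zmax 0.0179
scene knob 126 [455.2 251.9] [19.6 20.6] 47.2 zmax 0.1092
  top [0.45477078 0.25235082 0.1054754 ] 70
scene cork 634 [441.8  52. ] [52. 89.] 38.4
side orange 1025 [574.6 300.2] [142.9  56.4] 10.7 zmax 0.0731
side blue 1127 [526.1 210. ] [190.5 232. ] 79.5 zmax 0.0179
side knob 146 [456.5 246.4] [19.5 19.2] 28.9 zmax 0.1093
  top [0.45647027 0.24594913 0.10547448] 73
side cork 1158 [442.3  48.2] [53.3 84.9] 38.0
```

Call:
carry_out --motion '[2,-2,0,0,0,0.107,2,-2,0,0,0,0.106,4.5,-4.5,0,0,0,0,4.5,-4.5,0,0,0,0,4.5,-4.5,0,0,0,0,4.5,-4.5,0,0,0,0,4.5,-4.5,0,0,0,0,4,-4,0,0,0,0]' --hand 5 --grip_force 10

```text
clock: 2.0
tool_pos: [0.4757, -0.2195, 0.303]
eef_rot: [0.996, 0.092, 0.0, 0.0]
contact_force: [0.4, -0.7, 0.7]
opening: 0.572
```

```bash
python3 - <<'E'
from h import *
for n in["scene","side"]:
    C=np.load(n+".npz")["C"]
    print(n)
    for x in np.arange(.4,1.0,.05):
        print("%.2f"%x,[ (lambda q:int(1000*np.percentile(q,98)) if len(q)>3 else None)(C[(abs(C[...,0]-x-.025)<.025)&(abs(C[...,1]-y-.025)<.025)&(C[...,2]>-.05)][:,2]) for y in np.arange(-.1,.6,.05)])
E
```

```text
scene
0.40 [3, 3, 33, 33, 2, 3, 83, 98, 38, 3, 3, 3, 11, 12]
0.45 [20, 5, 33, 32, 39, 29, 107, 106, 39, 3, 3, 10, 11, 11]
0.50 [87, 4, 5, 28, 23, 13, 4, 71, 70, 3, 4, 4, 4, 4]
0.55 [95, 5, 5, 27, 22, 6, 5, 71, 71, 4, 4, 103, 93, 8]
0.60 [98, 5, 62, 68, 75, 74, 62, 71, 71, 6, 4, 4, 54, 42]
0.65 [98, 58, 75, 81, 86, 85, 74, 62, 4, 14, 20, 4, 54, 49]
0.70 [103, 62, 77, 87, 85, 87, 85, 72, 27, 27, 61, 4, 55, 45]
0.75 [112, 63, 78, 86, 75, 84, 139, 184, 113, 112, 111, 11, 3, 30]
0.80 [8, 62, 76, 86, 87, 87, 83, 207, 114, 114, 112, 11, 3, 4]
0.85 [7, None, 67, 77, 81, 77, 74, 213, 213, 113, 112, 10, 13, 39]
0.90 [7, 5, 86, 85, 86, 85, 58, 7, 209, 113, 112, 5, 12, 40]
0.95 [155, 255, 254, 254, 255, 252, 253, 6, 149, 44, 45, 4, 3, 12]
side
0.40 [2, 2, 32, 33, 2, 2, 94, 57, 39, 2, 3, 3, 12, 17]
0.45 [4, 3, 33, 32, 40, 28, 106, 107, 40, 3, 4, 10, 12, 12]
0.50 [86, 3, 14, 27, 21, 13, 4, 71, 71, 4, 3, 3, 4, 3]
0.55 [96, 4, 14, 27, 21, 5, 4, 70, 71, 4, 4, 106, 57, 8]
0.60 [100, 4, 60, 69, 74, 74, 62, 70, 71, None, 3, 89, 52, 41]
0.65 [99, 60, 74, 81, 86, 84, 74, 62, 4, 21, 19, 3, 54, 49]
0.70 [106, 61, 76, 86, 86, 87, 84, 71, 27, 26, 63, 4, 55, 43]
0.75 [None, 62, 80, 86, 75, 85, 165, 186, 113, 112, 112, 10, 4, 30]
0.80 [5, 61, 75, 86, 86, 86, 82, 208, 113, 113, 112, None, 4, 3]
0.85 [4, 12, 64, 76, 80, 76, 73, 212, 112, 113, 112, None, None, 40]
0.90 [5, 7, 85, 85, 85, 85, 62, 211, 208, 112, 113, None, None, 40]
0.95 [138, 197, 247, 252, 251, 251, 250, 6, 152, 43, 44, None, None, 10]
```

Call:
carry_out --motion '[0.6,-5.7,0,0,0,0,0.6,-5.7,0,0,0,0,0.6,-5.7,0,0,0,0,0.6,-5.7,0,0,0,0,0.6,-5.7,0,0,0,0,0.6,-5.7,0,0,0,0,0.6,-5.7,0,0,0,0,0.6,-5.7,0,0,0,0]'

```text
clock: 3.0
tool_pos: [0.4385, 0.2375, 0.303]
eef_rot: [0.996, 0.091, 0.0, -0.0]
contact_force: [0.1, 0.7, 0.2]
opening: 0.564
```

```bash
python3 - <<'E'
from h import *
s=monitor.get_state();p=snapshot("wrist");C0=cloud(p,s);save(p,"w1.png");print(s["tool_pos"],s["eef_rot"],s["qd"].round(3),s["q"].round(2));print(p["hand_eye"])
np.savez("w1.npz",C=C0,f=p["frame"])
h=cv2.cvtColor(p["frame"],cv2.COLOR_RGB2HSV).reshape(-1,3).astype(int);C=C0.reshape(-1,3)
box=(C[:,0]>.38)&(C[:,0]<.72)&(C[:,1]>.08)&(C[:,1]<.42)
for nm,m in dict(orange=(h[:,0]>5)&(h[:,0]<22)&(h[:,1]>120)&(C[:,2]>.064)&(C[:,2]<.078),lip=(h[:,0]>5)&(h[:,0]<22)&(h[:,1]>120)&(C[:,2]>.05)&(C[:,2]<.061),knob=((h[:,0]<5)|(h[:,0]>172))&(h[:,1]>120)&(C[:,2]>.1)).items():
    q=C[m&box]
    if len(q)<5: print(nm,len(q));continue
    (c,z,a)=cv2.minAreaRect((q[:,:2]*1000).astype(np.float32));print(nm,len(q),np.round(c,1),np.round(z,1),round(a,1),"z",np.median(q[:,2]),q[:,:2].min(0),q[:,:2].max(0))
E
```

```text
[0.43849987 0.23751558 0.30295211] [ 9.95822050e-01  9.13140834e-02  4.17432591e-04 -8.88593436e-05] [-0.887  0.198  0.072 -0.454 -0.049  0.247 -0.778] [-0.57  0.52 -0.03  1.95  0.02  0.67 -2.  ]
[[-1.66579020e-03 -9.61012383e-01 -2.76500316e-01  6.98545803e-02]
 [ 9.99998545e-01 -1.49953087e-03 -8.12729812e-04 -7.67290243e-04]
 [ 3.66422655e-04 -2.76501268e-01  9.61013483e-01 -8.31039256e-02]
 [ 0.00000000e+00  0.00000000e+00  0.00000000e+00  1.00000000e+00]]
orange 4052 [542.4 295.3] [79.5 52.3] 10.7 z 0.06909158896239699 [0.49912727 0.262849  ] [0.5859312  0.32380658]
lip 354 [533.3 283.3] [ 23.  115.2] 86.1 z 0.058064611155210055 [0.47590261 0.2705296 ] [0.5906264  0.29705986]
knob 392 [475.7 246.8] [20.1 59.9] 79.0 z 0.10657608006655267 [0.44595752 0.24058408] [0.50698221 0.26049003]
```

Call:
carry_out --motion '[0,0,0,0,0,0,0,0,0,0,0,0]'

```text
clock: 3.3
tool_pos: [0.4389, 0.2342, 0.3027]
eef_rot: [0.996, 0.09, -0.0, 0.001]
contact_force: [0.1, 0.3, -0.0]
opening: 0.566
```

```bash
python3 - <<'E'
from h import *
s=monitor.get_state();p=snapshot("wrist");C0=cloud(p,s);save(p,"w1.png");print(s["tool_pos"],s["eef_rot"],s["qd"].round(3))
np.savez("w1.npz",C=C0,f=p["frame"])
h=cv2.cvtColor(p["frame"],cv2.COLOR_RGB2HSV).reshape(-1,3).astype(int);C=C0.reshape(-1,3)
box=(C[:,0]>.38)&(C[:,0]<.72)&(C[:,1]>.08)&(C[:,1]<.42)
for nm,m in dict(orange=(h[:,0]>5)&(h[:,0]<22)&(h[:,1]>120)&(C[:,2]>.067)&(C[:,2]<.071),lip=(h[:,0]>5)&(h[:,0]<22)&(h[:,1]>120)&(C[:,2]>.054)&(C[:,2]<.059)&(C[:,0]<.53),knob=((h[:,0]<5)|(h[:,0]>172))&(h[:,1]>120)&(C[:,2]>.1)&(C[:,0]<.48)).items():
    q=C[m&box]
    if len(q)<5: print(nm,len(q));continue
    (c,z,a)=cv2.minAreaRect((q[:,:2]*1000).astype(np.float32));print(nm,len(q),np.round(c,1),np.round(z,1),round(a,1),"z",np.median(q[:,2]),q[:,:2].min(0),q[:,:2].max(0))
E
```

```text
[0.43886796 0.23418051 0.3026797 ] [ 9.95902458e-01  9.04318507e-02 -9.50920294e-05  6.05198858e-04] [ 0.019 -0.003  0.007  0.004  0.    -0.002 -0.003]
orange 3978 [542.4 295.1] [78.5 51.9] 10.3 z 0.06909424737379394 [0.49931364 0.26326125] [0.5856133  0.32396546]
lip 276 [506.3 282.5] [25.9 52.2] 79.4 z 0.05791491417224773 [0.47912785 0.26570645] [0.52981909 0.29665832]
knob 372 [456.6 250.5] [19.9 21.2] 80.6 z 0.10652074239103584 [0.44570375 0.24053366] [0.46705428 0.26059015]
```

View pics/w1.png

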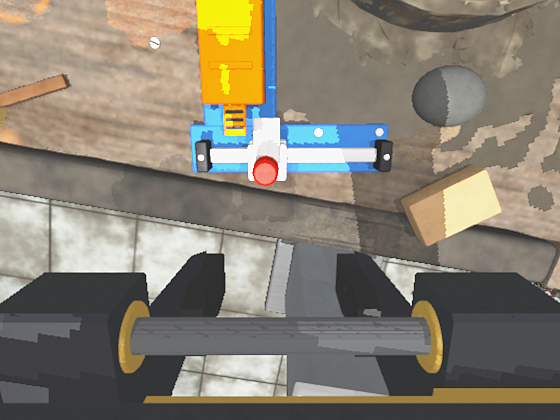

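Call:
carry_out --motion '[2,-1.3,3,0,0,0,0,0,5,0,0,0,0,0,4,0,0,0,0,0,3,0,0,0,0,0,1.5,0,0,0,0,0,0,0,0,0,0,0,0,0,0,0]'

```text
clock: 4.22
tool_pos: [0.4567, 0.2519, 0.1387]
eef_rot: [0.996, 0.091, 0.001, -0.0]
contact_force: [-0.5, -0.4, 0.4]
opening: 0.566
```

Call:
carry_out --motion '[0,0,0,0,0,0,0,0,0,0,0,0,0,0,0,0,0,0,0,0,0,0,0,0]' --hand 1

```text
clock: 4.72
tool_pos: [0.4563, 0.2517, 0.1381]
eef_rot: [0.996, 0.091, 0.0, 0.0]
contact_force: [0.3, -1.8, 4.1]
opening: 0.241
```

Call:
carry_out --motion '[0,0.8,0,0,0,0,0,1.1,0,0,0,0,0,1.1,0,0,0,0,0,1.1,0,0,0,0,0,1.1,0,0,0,0,0,1.1,0,0,0,0,0,1.1,0,0,0,0,0,0.4,0,0,0,0]'

```text
clock: 5.72
tool_pos: [0.4705, 0.1747, 0.138]
eef_rot: [0.996, 0.091, 0.0, -0.0]
contact_force: [-0.9, 2.6, 5.6]
opening: 0.245
```

Call:
carry_out --motion '[0,0.2,0,0,0,0,0,0.2,0,0,0,0,0,0.2,0,0,0,0]'

```text
clock: 6.1
tool_pos: [0.4715, 0.1696, 0.1381]
eef_rot: [0.996, 0.092, 0.0, -0.001]
contact_force: [-0.8, 1.9, 5.6]
opening: 0.248
```

Call:
carry_out --motion '[0,0.2,0,0,0,0,0,0.2,0,0,0,0,0,0.2,0,0,0,0]'

```text
clock: 6.48
tool_pos: [0.4716, 0.1689, 0.138]
eef_rot: [0.996, 0.094, 0.001, -0.004]
contact_force: [-4.7, 15.7, 2.9]
opening: 0.242
```

Call:
carry_out --motion '[0,-0.4,0,0,0,0,0,0,0,0,0,0,0,0,-2,0,0,0,0,0,-4,0,0,0,-1,-3,-5,0,0,0,-1,-5,-3,0,0,0,0,-2.5,0,0,0,0,0,0,0,0,0,0]' --hand 5

```text
clock: 7.48
tool_pos: [0.4324, 0.2681, 0.2778]
eef_rot: [0.996, 0.093, 0.0, -0.0]
contact_force: [0.5, -0.0, 0.1]
opening: 0.565
```

Call:
carry_out --motion '[0,0,0,0,0,0,0,0,0,0,0,0]'

```text
clock: 7.72
tool_pos: [0.4333, 0.2649, 0.2771]
eef_rot: [0.996, 0.09, -0.001, 0.001]
contact_force: [0.5, 0.2, -0.4]
opening: 0.564
```

```bash
python3 - <<'E'
from h import *
s=monitor.get_state();p=snapshot("wrist");C0=cloud(p,s);save(p,"w2.png");print(s["tool_pos"],s["eef_rot"],s["qd"].round(3))
a=np.deg2rad(10.4);ex=np.array([np.cos(a),np.sin(a)]);ey=np.array([-ex[1],ex[0]])
C=C0.reshape(-1,3);J=np.c_[C[:,:2]@ex-.5992,C[:,:2]@ey-.1424,C[:,2]]*1000
h=cv2.cvtColor(p["frame"],cv2.COLOR_RGB2HSV).reshape(-1,3).astype(int)
o=(h[:,0]>5)&(h[:,0]<28)&(h[:,1]>120)
T=np.array(s["tool_pos"]);print("tcp jig",T[:2]@ex-.5992,T[:2]@ey-.1424)
red=((h[:,0]<5)|(h[:,0]>172))&(h[:,1]>120)&(J[:,2]>100)
for nm,m in dict(cover=o&(J[:,2]>66)&(J[:,2]<72),lip=o&(J[:,2]>53)&(J[:,2]<60)&(J[:,0]>-95)&(J[:,0]<-52),knob=red).items():
    q=J[m&(abs(J[:,0])<150)&(abs(J[:,1])<120)];print(nm,len(q),np.percentile(q,[1,50,99],axis=0).round(1).tolist())
E
```

```text
[0.43330037 0.26490275 0.27713526] [ 9.95962010e-01  8.97686593e-02 -5.34519578e-04  9.88646919e-04] [-0.003 -0.002 -0.006 -0.006 -0.002 -0.001 -0.001]
tcp jig -0.12519809844355978 0.039931772786087144
cover 6429 [[-51.5, 25.3, 67.3], [-16.8, 48.3, 69.2], [19.2, 75.2, 71.5]]
lip 419 [[-77.5, 41.2, 56.1], [-63.0, 51.0, 58.0], [-52.8, 59.6, 59.6]]
knob 703 [[-114.8, -68.5, 100.3], [-104.3, -57.9, 106.6], [-94.9, -49.1, 108.5]]
```

View pics/w2.png

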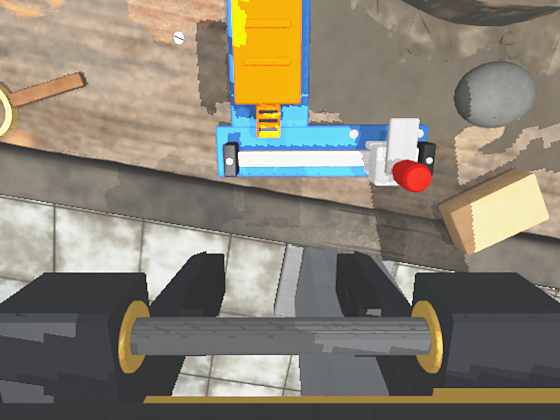

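Call:
carry_out --motion '[3,-0.6,3,0,0,0,2.7,-0.4,4,0,0,0,0,0,4,0,0,0,0,0,3,0,0,0,0,0,2,0,0,0,0,0,0.9,0,0,0,0,0,0,0,0,0,0,0,0,0,0,0]'

```text
clock: 8.78
tool_pos: [0.4876, 0.2873, 0.1095]
eef_rot: [0.996, 0.091, 0.001, -0.0]
contact_force: [0.2, 0.1, -0.1]
opening: 0.566
```

Call:
carry_out --motion '[0,0,0,0,0,0,0,0,0,0,0,0,0,0,0,0,0,0,0,0,0,0,0,0]' --hand 0.8 --grip_force 12

```text
clock: 9.28
tool_pos: [0.4877, 0.285, 0.1089]
eef_rot: [0.996, 0.09, 0.0, 0.002]
contact_force: [0.5, -5.3, 3.8]
opening: 0.223
```

```bash
python3 -c "
import numpy as np
th=np.concatenate([[0,.04],np.linspace(.12,1.8,21)]);a=np.deg2rad(172.2)-th
x=16.15*np.cos(a);z=16.15*np.sin(a)
X=np.round(x-x[0],1);Z=np.round(z-z[0],1)
r=[[round(float(u),1),0,round(float(-w),1),0,0,0] for u,w in zip(np.diff(X),np.diff(Z))]
for i in range(0,len(r),8): print(sum(r[i:i+8],[]))
"
```

```text
[0.1, 0, -0.6, 0, 0, 0, 0.3, 0, -1.3, 0, 0, 0, 0.4, 0, -1.3, 0, 0, 0, 0.5, 0, -1.3, 0, 0, 0, 0.6, 0, -1.2, 0, 0, 0, 0.7, 0, -1.1, 0, 0, 0, 0.8, 0, -1.1, 0, 0, 0, 0.9, 0, -1.0, 0, 0, 0]
[1.0, 0, -1.0, 0, 0, 0, 1.0, 0, -0.8, 0, 0, 0, 1.1, 0, -0.8, 0, 0, 0, 1.2, 0, -0.7, 0, 0, 0, 1.3, 0, -0.5, 0, 0, 0, 1.2, 0, -0.5, 0, 0, 0, 1.3, 0, -0.4, 0, 0, 0, 1.4, 0, -0.2, 0, 0, 0]
[1.3, 0, -0.1, 0, 0, 0, 1.4, 0, -0.1, 0, 0, 0, 1.3, 0, 0.1, 0, 0, 0, 1.4, 0, 0.3, 0, 0, 0, 1.3, 0, 0.3, 0, 0, 0, 1.3, 0, 0.4, 0, 0, 0]
```

Call:
carry_out --motion '[0.1,0,-0.6,0,0,0,0.3,0,-1.3,0,0,0,0.4,0,-1.3,0,0,0,0.5,0,-1.3,0,0,0,0.6,0,-1.2,0,0,0,0.7,0,-1.1,0,0,0,0.8,0,-1.1,0,0,0,0.9,0,-1.0,0,0,0]'

```text
clock: 10.28
tool_pos: [0.5282, 0.2925, 0.1972]
eef_rot: [0.996, 0.091, -0.002, 0.002]
contact_force: [-0.8, -4.8, -0.3]
opening: 0.223
```

Call:
carry_out --motion '[1.0,0,-1.0,0,0,0,1.0,0,-0.8,0,0,0,1.1,0,-0.8,0,0,0,1.2,0,-0.7,0,0,0,1.3,0,-0.5,0,0,0,1.2,0,-0.5,0,0,0,1.3,0,-0.4,0,0,0,1.4,0,-0.2,0,0,0]'

```text
clock: 11.28
tool_pos: [0.6231, 0.31, 0.2476]
eef_rot: [0.996, 0.091, -0.001, 0.002]
contact_force: [-1.7, -5.5, 6.8]
opening: 0.224
```

Call:
carry_out --motion '[1.3,0,-0.1,0,0,0,1.4,0,-0.1,0,0,0,1.3,0,0.1,0,0,0,1.4,0,0.3,0,0,0,1.3,0,0.3,0,0,0,1.3,0,0.4,0,0,0,0,0,0,0,0,0]'

```text
clock: 12.15
tool_pos: [0.7046, 0.325, 0.2391]
eef_rot: [0.996, 0.09, 0.003, 0.001]
contact_force: [3.5, -3.7, 4.7]
opening: 0.225
```

```bash
python3 - <<'E'
from h import *
p=snapshot("side");q=snapshot("scene")
im=np.hstack([cv2.resize(p["frame"][100:310,180:390],(400,400)),cv2.resize(q["frame"][100:310,150:360],(400,400))])
cv2.imwrite("pics/b.png",im[...,::-1])
E
```

```text
(no output)
```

View pics/b.png

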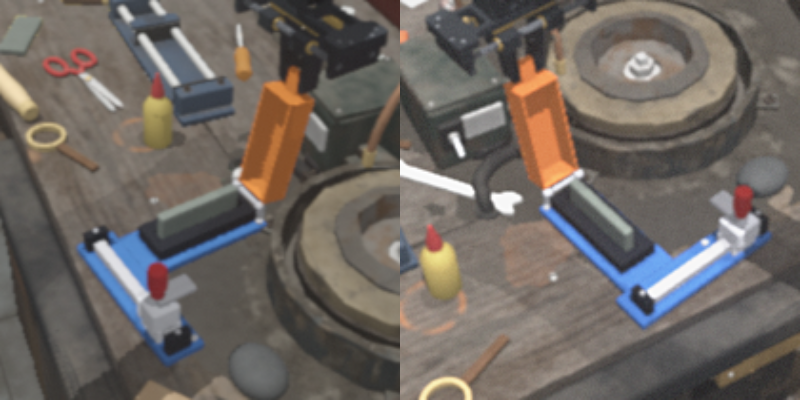

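Call:
carry_out --motion '[0,0,0,0,0,0,0,0,0,0,0,0,0,0,-1.5,0,0,0,0,0,-3,0,0,0,-2,0,-2,0,0,0,-4,0,0,0,0,0,-5,0,0,0,0,0,-5,0,0,0,0,0]' --hand 5

```text
clock: 13.25
tool_pos: [0.5427, 0.2981, 0.3039]
eef_rot: [0.996, 0.092, 0.001, -0.001]
contact_force: [0.8, 0.3, 0.5]
opening: 0.568
```

Call:
carry_out --motion '[-4,0,3,0,0,0,-2,0,3,0,0,0,0,0,1,0,0,0,0,0,0,0,0,0,0,0,0,0,0,0]'

```text
clock: 13.88
tool_pos: [0.487, 0.2874, 0.2337]
eef_rot: [0.996, 0.091, 0.002, -0.001]
contact_force: [0.3, -1.0, 0.7]
opening: 0.566
```

```bash
python3 - <<'E'
from h import *
s=monitor.get_state();p=snapshot("wrist");C0=cloud(p,s);save(p,"w3.png");print(s["tool_pos"],s["eef_rot"],s["qd"].round(3))
a=np.deg2rad(10.4);ex=np.array([np.cos(a),np.sin(a)]);ey=np.array([-ex[1],ex[0]])
def J(C): C=C.reshape(-1,3);return np.c_[C[:,:2]@ex-.5992,C[:,:2]@ey-.1424,C[:,2]]*1000
T=np.array(s["tool_pos"]);print("tcp jig",J(T))
W=J(C0)
q2=snapshot("scene");S=J(cloud(q2));sd=snapshot("side");D=J(cloud(sd))
for nm,X in dict(w=W,scene=S,side=D).items():
    k=X[(X[:,2]>50)&(X[:,2]<62)&(abs(X[:,1]-50)<25)&(X[:,0]>-55)&(X[:,0]<82)]
    if len(k)>10:
        print(nm,len(k),np.percentile(k,[1,50,99],axis=0).round(1).tolist(),cv2.minAreaRect(k[:,:2].astype(np.float32)))
    k=X[(X[:,2]>90)&(X[:,0]<-60)&(abs(X[:,1]+60)<40)&(X[:,2]<112)];print(" knob",len(k),np.percentile(k,[2,50,98],axis=0).round(1).tolist() if len(k) else '')
    k=X[(X[:,2]>80)&(X[:,2]<185)&(X[:,0]>70)&(X[:,0]<200)&(abs(X[:,1]-50)<24)];print(" cover",len(k),np.polyfit(k[:,2],k[:,0],1) if len(k)>20 else '')
E
```

```text
[0.48697465 0.28743035 0.23373729] [ 9.95865105e-01  9.08290961e-02  1.52454615e-03 -6.66213970e-04] [ 0.002 -0.002 -0.     0.01   0.001 -0.003 -0.002]
tcp jig [[-68.33894972  52.40004716 233.73728833]]
w 2978 [[-34.1, 44.0, 55.5], [21.6, 50.1, 58.3], [68.5, 56.4, 60.1]] ((17.05577850341797, 50.20557403564453), (105.31640625, 12.827796936035156), 0.10732152312994003)
 knob 521 [[-104.5, -66.3, 90.5], [-97.5, -55.6, 101.4], [-94.5, -49.0, 107.5]]
 cover 0 
scene 252 [[-35.7, 45.4, 50.4], [14.7, 53.7, 56.8], [71.8, 58.8, 61.3]] ((19.53681182861328, 52.44569396972656), (113.44766235351562, 14.358829498291016), 0.6085532903671265)
 knob 483 [[-623.8, -97.2, 90.8], [-579.2, -77.3, 101.6], [-98.8, -49.1, 111.1]]
 cover 670 [-1.87224705e-02  1.41544694e+02]
side 269 [[-34.5, 40.8, 50.2], [18.3, 45.5, 57.1], [71.6, 56.0, 60.5]] ((18.92871856689453, 49.01227569580078), (16.909433364868164, 108.03594970703125), 89.30902099609375)
 knob 124 [[-114.4, -71.8, 90.1], [-106.6, -66.0, 104.5], [-94.4, -54.8, 108.2]]
 cover 611 [1.01820630e-01 1.20759271e+02]
```

View pics/w3.png

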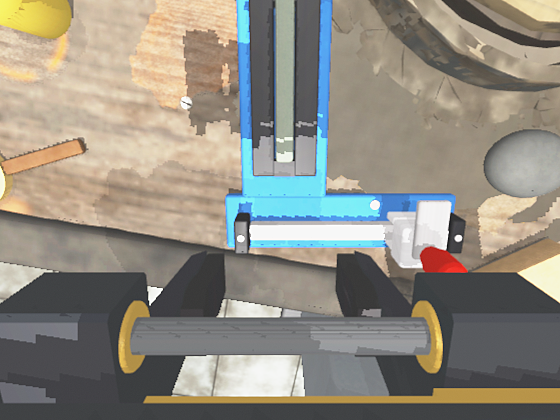

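Call:
carry_out --motion '[3,0.1,0,0,0,0,3,0.1,0,0,0,0,2.6,0,2,0,0,0,0,0,3,0,0,0,0,0,3,0,0,0,0,0,2,0,0,0,0,0,1,0,0,0,0,0,0,0,0,0]'

```text
clock: 15.02
tool_pos: [0.5701, 0.3005, 0.1226]
eef_rot: [0.996, 0.091, -0.0, 0.0]
contact_force: [-0.4, -0.8, -0.1]
opening: 0.567
```

Call:
carry_out --motion '[0,0,1.5,0,0,0,0,0,1.1,0,0,0,0,0,0,0,0,0,0,0,0,0,0,0]'

```text
clock: 15.52
tool_pos: [0.5702, 0.3006, 0.0968]
eef_rot: [0.996, 0.091, 0.0, 0.0]
contact_force: [0.2, -0.2, 0.6]
opening: 0.568
```

```bash
python3 - <<'E'
from h import *
s=monitor.get_state();a=np.deg2rad(10.4);T=s["tool_pos"];print(T,T[0]*np.cos(a)+T[1]*np.sin(a)-.5992,-T[0]*np.sin(a)+T[1]*np.cos(a)-.1424,2*np.rad2deg(np.arctan2(s["eef_rot"][1],s["eef_rot"][0])),s["contact_force"])
E
```

```text
[0.57018898 0.30055604 0.09677181] 0.015877734386340103 0.05028831883947896 10.475539872836642 [ 0.19342418 -0.18912128  0.62458791]
```

Aligned within 3 mm; close and lift.

Call:
carry_out --motion '[0.2,0,0,0,0,0,0,0,0,0,0,0,0,0,0,0,0,0,0,0,0,0,0,0,0,0,0,0,0,0]' --hand 0.2 --grip_force 30

```text
clock: 16.15
tool_pos: [0.572, 0.3008, 0.0967]
eef_rot: [0.996, 0.091, 0.0, 0.0]
contact_force: [0.0, 0.6, 0.8]
opening: 0.148
```

Call:
carry_out --motion '[0,0,-0.5,0,0,0,0,0,-1,0,0,0,0,0,-1.5,0,0,0,0,0,-2,0,0,0,0,0,-2,0,0,0,0,0,-2,0,0,0,0,0,-1,0,0,0,0,0,0,0,0,0]'

```text
clock: 17.15
tool_pos: [0.5724, 0.3011, 0.1977]
eef_rot: [0.996, 0.091, 0.001, -0.0]
contact_force: [-0.5, -0.2, -1.8]
opening: 0.144
```

Call:
carry_out --motion '[0,0,-3,0,0,0,-1,2,-2,0,0,0,-3,3.5,0,0,0,0,-3,3.5,0,0,0,0,-3,3.5,0,0,0,0,-3,3.5,0,0,0,0,-3,3.5,0,0,0,0,-1.3,2.8,0,0,0,0]'

```text
clock: 18.15
tool_pos: [0.4403, 0.0482, 0.2462]
eef_rot: [0.996, 0.091, -0.002, 0.001]
contact_force: [0.0, -0.6, -1.3]
opening: 0.143
```

```bash
python3 - <<'E'
from h import *
s=monitor.get_state();print(s["tool_pos"],s["q"].round(2))
for n in["w1","scene","side"]:
    C=np.load(n+".npz")["C"].reshape(-1,3)
    q=C[(C[:,0]>.38)&(C[:,0]<.5)&(C[:,1]>-.02)&(C[:,1]<.12)&(C[:,2]>.027)&(C[:,2]<.033)]
    if len(q)>10: print(n,len(q),cv2.minAreaRect((q[:,:2]*1000).astype(np.float32)),np.median(q[:,2]))
E
```

```text
[0.44028181 0.04823762 0.2462412 ] [-0.15  0.56 -0.09  2.16  0.12  0.43 -1.73]
w1 3904 ((441.0643005371094, 50.58210754394531), (52.421546936035156, 84.75213623046875), 38.13658905029297) 0.031188596564716203
scene 568 ((441.6015319824219, 51.81407165527344), (51.75257110595703, 88.75881958007812), 38.57634353637695) 0.03034872139992097
side 1097 ((442.3163757324219, 48.18991470336914), (53.28416061401367, 84.86865234375), 38.02534866333008) 0.030695482176558313
```

Call:
carry_out --motion '[0,0,0,0,0,-0.171,0,0,0,0,0,-0.171,0,0,0,0,0,-0.171,0,0,0,0,0,-0.171,0,0,0,0,0,-0.171,0,0,0,0,0,-0.171,0,0,0,0,0,-0.171,0,0,0,0,0,-0.171]'

```text
clock: 19.15
tool_pos: [0.4422, 0.0499, 0.2462]
eef_rot: [0.712, 0.702, -0.0, -0.0]
contact_force: [-0.0, -0.5, -2.2]
opening: 0.143
```

Call:
carry_out --motion '[0,0,1,0,0,-0.171,0,0,1,0,0,-0.171,0,0,1,0,0,-0.171,0,0,1,0,0,-0.171,0,0,1.1,0,0,0,0,0,0,0,0,0,0,0,0,0,0,0]'

```text
clock: 20.02
tool_pos: [0.4425, 0.0502, 0.1958]
eef_rot: [0.439, 0.899, -0.0, 0.0]
contact_force: [0.2, 0.5, -1.7]
opening: 0.147
```

```bash
python3 - <<'E'
from h import *
s=monitor.get_state();M=R.from_quat(s["eef_rot"]).as_matrix();print(s["tool_pos"],M.round(3).tolist(),"yaw",np.rad2deg(np.arctan2(M[1,0],M[0,0])),s["q"].round(2))
ims=[]
for n in["scene","side"]:
    p=snapshot(n);C=cloud(p);ims.append(p["frame"])
    for t in["stone_centre","cork_block","nagura","glue_bottle","loupe"]:
        for m in finder.masks_of(p,t)[:1]:
            k=m["pixels"]&(p["range_z"]>0);q=C[k]
            if len(q):
                print(n,t,round(m["p"],2),"med",np.median(q,0).round(3),"lo",np.percentile(q,3,0).round(3),"hi",np.percentile(q,97,0).round(3))
    q=C[(C[...,2]>.09)&(C[...,2]<.122)&(abs(C[...,0]-.4415)<.09)&(abs(C[...,1]-.05)<.09)]
    print("stone",len(q),cv2.minAreaRect((q[:,:2]*1000).astype(np.float32)),np.percentile(q,[1,50,99],axis=0).round(3).tolist())
    d=q[:,:2]-q[:,:2].mean(0);u=np.array([np.cos(np.deg2rad(128.2)),np.sin(np.deg2rad(128.2))]);t=d@u
    print("low edge by end",[np.percentile(q[(t>=a)&(t<b),2],3).round(4) if ((t>=a)&(t<b)).sum()>5 else None for a,b in((-.06,-.03),(-.03,0),(0,.03),(.03,.06))])
    q=C[(C[...,0]>.38)&(C[...,0]<.5)&(C[...,1]>-.02)&(C[...,1]<.12)&(C[...,2]>.027)&(C[...,2]<.033)]
    print("cork",len(q),cv2.minAreaRect((q[:,:2]*1000).astype(np.float32)))
im=np.hstack([cv2.resize(ims[0][80:330,150:450],(400,333)),cv2.resize(ims[1][110:360,180:480],(400,333))])
cv2.imwrite("pics/c.png",im[...,::-1])
E
```

```text
[0.44251294 0.05020518 0.19579757] [[-0.615, 0.788, 0.0], [0.788, 0.615, -0.0], [-0.0, -0.0, -1.0]] yaw 127.96478748577591 [ 0.14  0.71 -0.56  2.18  0.86  0.48 -0.44]
scene stone_centre 0.57 med [0.42  0.078 0.155] lo [0.404 0.029 0.123] hi [0.463 0.098 0.159]
scene cork_block 0.93 med [0.432 0.064 0.03 ] lo [0.401 0.016 0.005] hi [0.47  0.096 0.034]
scene nagura 0.8 med [0.541 0.088 0.021] lo [0.522 0.055 0.007] hi [0.57  0.114 0.028]
scene glue_bottle 0.7 med [0.584 0.499 0.058] lo [0.576 0.48  0.006] hi [0.598 0.514 0.102]
scene loupe 0.56 med [0.469 0.535 0.009] lo [0.426 0.472 0.002] hi [0.492 0.578 0.013]
stone 22 ((419.6845397949219, 72.90145874023438), (10.709336280822754, 56.6861457824707), 24.89919090270996) [[0.405, 0.051, 0.113], [0.409, 0.094, 0.118], [0.435, 0.099, 0.122]]
low edge by end [None, None, np.float64(0.1133), None]
cork 534 ((441.6500549316406, 51.768577575683594), (51.59462356567383, 86.51200103759766), 38.59218215942383)
side stone_centre 0.56 med [0.46  0.02  0.142] lo [0.444 0.006 0.116] hi [0.476 0.039 0.158]
side cork_block 0.68 med [0.439 0.041 0.03 ] lo [0.404 0.005 0.003] hi [0.478 0.082 0.033]
side nagura 0.65 med [0.545 0.07  0.021] lo [0.523 0.046 0.006] hi [0.572 0.107 0.028]
side glue_bottle 0.64 med [0.46  0.022 0.141] lo [0.444 0.006 0.013] hi [0.491 0.096 0.158]
side loupe 0.58 med [0.545 0.071 0.021] lo [0.523 0.046 0.007] hi [0.573 0.107 0.028]
stone 92 ((452.659423828125, 27.63849449157715), (10.177395820617676, 62.53936767578125), 47.23662567138672) [[0.436, 0.005, 0.113], [0.457, 0.022, 0.118], [0.479, 0.05, 0.122]]
low edge by end [None, np.float64(0.1138), np.float64(0.1145), None]
cork 1075 ((441.8052673339844, 48.45631408691406), (52.93101501464844, 84.95287322998047), 38.426300048828125)
```

View pics/c.png

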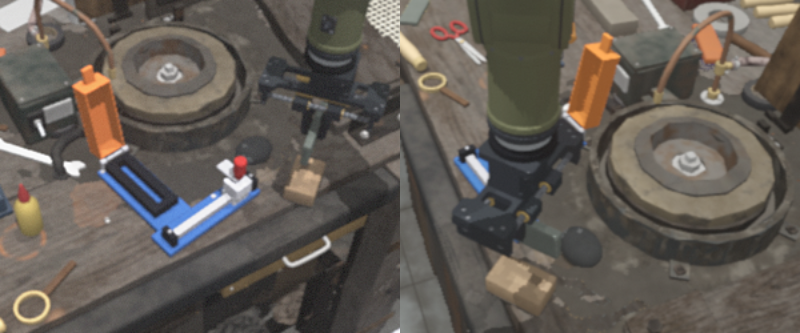

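Call:
carry_out --motion '[0,0,0,0,0,0,0,0,0,0,0,0,0,0,0,0,0,0]'

```text
clock: 21.0
tool_pos: [0.4425, 0.0501, 0.1957]
eef_rot: [0.438, 0.899, -0.0, 0.0]
contact_force: [0.1, 0.4, -1.3]
opening: 0.147
```

```bash
python3 -c "
from h import *
s=monitor.get_state();print(s['tool_pos'],s['opening'],abs(s['qd']).max());print(workorder.finish_job())"
```

```text
[0.44246625 0.05011808 0.19570738] 0.14746368480556546 0.002378749073456089
the job is handed in; nothing more can be done
None
```

I did the whole job in the order asked and handed it in at about 21 s of the 58 s allowed.

- **Carriage:** I slid it about 84 mm to the far end stop. The side force rose to about 16 N there, against about 2 N while sliding.
- **Cover:** I swung it to about 1.8 rad and let go. It stood open by itself and was still open in the last pictures.
- **Stone:** I drew it out and turned it over the cork block. It is gripped at 30 N, with the fingers about 13 mm apart, which matches its thickness.

**Last checks:**
- **Position:** the stone is still, and the tool points straight down. The gripper is within about 1 mm of the block's centre and under 1 degree off its long side. The stone's centre is about 10 cm above the top of the block, and its lower edge about 8 cm above.
- **Bystanders:** the block, rubbing stone, glue bottle and loupe showed no shift beyond measuring noise of about 3 mm. In the last side view the networks mistook other things for the bottle and the loupe. For those two I relied on the scene camera, which agreed with the start.
- **Not measured:** I did not measure the stone's level directly, because too few depth points showed on it. I judged it from the tool's direction and the picture.

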